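Counter-hold the pinion bolt of a block-height gauge

ROBOT

A 6-joint arm with a two-finger parallel gripper is mounted at the origin on a cart in front of the work surface, level with it; the furniture and walls round the work are solid. World frame = base frame: x ahead of the robot, y to its left, z up, the work surface at z = 0. Lengths are in m, angles in rad, forces in N, time in s.
With the tool pointing down it reaches from about 0.375 to 0.925 m from the base axis. Payload 5.7 kg.
Tool frame: the origin (TCP) lies on the mounting face of the last link; the fingertips stand 182 mm ahead of it and the grasp point (between the pads) lies 163 mm ahead of it; z points along the fingers, y is the direction in which the jaws open and shut (so a half turn about z gives the same grasp; the last joint's range is limited). The gripper opens to 88 mm and grips with 3 to 60 N. Pads are 20 mm wide; open, the fingers measure 115 mm over their backs; the gripper's body (75 mm by 178 mm) begins 61 mm behind the grasp point.
Start: joints at [1.013, 0.359, 1.51, -0, 1.272, -0.115], TCP at [0.257, 0.542, 0.405] pointing down, gripper open.
Joint ranges: [-2.97, 2.97], [-1.01, 2.36], [0.21, 2.38], [-0.96, 4.11], [0.2, 2.71], [-2.98, 2.98]. Speed limits (rad/s): [2.39, 2.39, 3.14, 3.14, 3.14, 3.14].

INTERFACE

Orientations are given as a rotation vector (axis times angle).
In Python, from workcell import r, viewer, order gives the robot as it stands.
- The arm moves only by the tool play_rows, never from a script. Its argument "plan" is a list of rows, each a list of 7 numbers: the shift along the tool's x, y, z in m, then the turn, a rotation vector about the tool's x, y, z in rad, then the finger opening in m, from 0 to 0.0878. A call has 1 to 20 rows; each row is the pose to reach, as a shift and turn from the pose measured when the call began, along the tool's axes at that moment; what a row does not reach only later rows make up. A row lasts 1/10 s, in which the tool goes at most 50 mm and 8.59 degrees, less where a joint would pass 70% of its speed; a pose out of reach is approached as far as the arm can. A call with a gripper value outside its range is refused whole. The fingers move at their own pace and stop on an object; the grip force is fixed at half the most. Time passes only in rows, so rows that repeat a pose let the fingers close. It gives the time, the measured TCP pose, the force and the opening at its end, in the units of the state.
- r.get_obs(): the state, without advancing time (a new reading comes with each control period).
- viewer.get_image(name): name is "scene" or "top" or "wrist"; returns (picture, depth): 384x512x3 uint8, red, green, blue; 384x512 float32, m along the optical axis (not along the pixel's ray), 0 where there is no reading.
- viewer.calibration(name): a dict with "fovy" (degrees; the focal length in pixels is half the picture's height over the tangent of half this angle, whatever the lens; pixels are square), "cx", "cy" (the principal point, pixels), "world_to_cam" (4x4, takes a point from world to camera coordinates). Camera axes: x right, y down, z forward; pixel columns grow to the right and rows downward; lengths in m; the calibration is good to about 2 mm. The wrist camera is an equidistant fisheye: a pixel r from the principal point sees the ray r / f radians off the axis. A picture is of the moment at which its call begins: read the wrist's pose just before it. calibration takes no time and is no camera call; for the wrist camera it gives the pose at the moment of the call.
- order.job_done(): hands the job in, once; it reports no verdict.
The state is a dict: "time": time; "qpos": joint angles; "qd": joint speeds; "joint_torque": joint torques, N m; "position": TCP position; "tool_rot": TCP orientation; "force": force on the tool from outside, world axes, zero at the start; "torque": the same for the moment, N m; "finger_gap": opening from 0.0 (shut) to 1.0 (fully open).
Only numpy, scipy, OpenCV 4.12 (cv2) and the standard library are available. Lean on these libraries where they do the work, as an engineer would, in place of code of your own. Each camera call takes 0.05 s, during which the arm holds its last target.

TASK

Reach down between the two cheeks of the block-height gauge, grip the hexagonal bolt head hidden behind its front cheek across two flats, and turn it counter-clockwise as seen from the robot (gripper's top swings to the left) until the sprung foot stands on the specimen block and is pushed about 4 mm up into its slide, never to the end of its 10 mm stroke. Finish while still gripping the bolt head, holding it from turning back so that the lock nut in front could be tightened, with the fingers off the slide and foot. Leave the specimen block and the loose things round the gauge where they are.

Things in the scene. Friction and masses are not known exactly. Their poses are not given: they have to be found in the camera images.
- gauge: grey cast gauge stand, fixed. Origin on the bench; x to the back, y left, z up. Base x -62..98, y -62..62, 16 mm high. Two upright cheeks, y -53..47, tops at z 127 mm: front cheek x 0..12, rear cheek x 82..91. Slide with foot, pinion, lock nut and anvil stand before the front cheek (to x -45); only the foot's stem is higher (z 132 at rest, x -26, y 16)
- gap (a point): middle of the gap's mouth, level with the cheeks' tops (gauge x 47, y -20, z 127 mm). The gap is 70 mm along x, open above and at both sides. A spring drum of 31 mm diameter round the bolt narrows it from the front to x 21 mm; two ribs across it reach only to z 49 mm. The rear cheek has a notch 48 mm wide, 30 mm deep behind the bolt head. Axes as the gauge's
- bolt_head (a point): centre of the hex bolt head in the gap: gauge x 43, y -20, z 110 mm, 17 mm below the cheeks' tops. 17 mm across flats, 18 mm long (x). Axes turn with it: x along the bolt to the back, y normal to the two flats to grip, z from the head to where the gripper's wrist should be. z leans 0.30 rad to the gauge's right at bolt value 0, is upright at 0.30, leans 0.40 rad left at 0.70
- pinion_bolt (a joint): turn of the bolt, 0..1.15 rad, 0 = slide at the top, grows counter-clockwise seen from the robot; lowers the slide 12 mm a rad. Starts at 0..0.2. Return spring 0.09 N m a rad, zero near 0, friction 0.025 N m: it stays put below about 0.28 and springs back there from farther when let go. Foot meets block at about 0.36 rad; foot is 4 mm in at about 0.68 rad
- gauge_foot (a joint): how far the sprung foot is pushed up into its slide, 0 to 0.010 m; 0 when it hangs free. About 1 N to start it, 0.4 N more for each mm. The brass collar on top of its stem lifts off the slide by this amount
- block_centre (a point): centre of the specimen block lying on the anvil under the foot: a loose tissue cassette with a wax block on it, 29 x 40 x 13 mm, in front of the front cheek
- waiting_block_centre (a point): centre of another cassette block, 28 x 40 x 13 mm, loose on the bench to the left of the gauge; not to be moved
- dish_centre (a point): centre of a round clear dish, 64 mm diameter, 17 mm high, loose on the bench farther left; not to be moved

How it is judged:
On the way, in this order (a step that is already met when the one before it is completed fails the run):
1. the fingers grip the bolt head while the foot still hangs clear of the block (contact force between the fingers and pinion_bolt above 12 N and distance between the grasp point and bolt_head below 0.02 m and value of joint gauge_foot below 0.001 m), for 0.2 s.
2. the foot stands on the block, pushed 2 to 6 mm up into its slide, by the gripped bolt (contact force between the fingers and pinion_bolt above 12 N and distance between the grasp point and bolt_head below 0.02 m and value of joint gauge_foot between 0.002 and 0.006 m), for 0.3 s.
At the end, for the whole second after the job is handed in: Fingers hold the bolt head (over 12 N, within 20 mm of the grasp point) and it does not turn (under 0.05 rad/s); the foot presses the block (over 0.8 N) and is 2 to 6 mm up in its slide; fingers clear of slide and foot; block within 6 mm of its start (all of step 2 and velocity of joint pinion_bolt between -0.05 and 0.05 rad/s and contact force between the fingers and gauge_slide below 0.5 N and contact force between gauge_foot and block above 0.8 N and distance of block_centre from where it was at the start of the episode below 0.006 m); the arm keeps its last pose, push and grip.
It fails at once if the foot is driven to the end of its stroke (more than 8.5 mm in) (value of joint gauge_foot above 0.0085 m).
It fails at once if the specimen block is shoved or tipped off its place (distance of block_centre from where it was at the start of the episode above 0.012 m or angle between block_centre's own z axis and vertical above 0.3 rad).
It fails at once if a loose thing beside the gauge is moved more than 20 mm (distance of any of waiting_block_centre, dish_centre from where it was at the start of the episode above 0.02 m).
It also fails if it takes over 42 s, if anything falls off the work surface, if the arm or the gripper's body presses on something with over 40 N, if the wrist force passes 120 N, or if a joint passes its speed limit or range.

## Working session

There is one attempt and no reset: what is moved stays moved. The work goes in short steps, Python scripts to look and compute and a tool call to move; the robot and the scene stay as the last step left them, time stands still between calls to the robot, and variables do not carry over. Pictures are saved under pics/ and viewed, and the job is handed in when it is done.

Besides the shell and the picture viewer there is one more tool, called after "Call:" as name(argument=value, ...), one argument or row to a line, values as JSON. play_rows: Moves the arm, as the interface text tells. Its arguments: {"type":"object","properties":{"plan":{"type":"array"}},"required":["plan"]}

```bash
ls; mkdir -p pics
python3 - <<'E'
from workcell import r, viewer, order
import cv2, numpy as np
print(r.get_obs())
for n in ["scene","top","wrist"]:
    c=viewer.calibration(n); print(n,c)
    im,d=viewer.get_image(n)
    cv2.imwrite(f"pics/{n}0.png",im[:,:,::-1]); np.save(f"pics/{n}0.npy",d)
    import pickle; pickle.dump(c,open(f"pics/{n}0.pkl","wb"))
E
```

```text
pics
{'time': 0.0, 'qpos': array([ 1.01294024e+00,  3.59492262e-01,  1.51143634e+00, -4.88119631e-05,
        1.27250182e+00, -1.15133027e-01]), 'qd': array([ 0.00033277,  0.00146177,  0.0010083 ,  0.00133604,  0.00051697,
       -0.00111423]), 'joint_torque': array([ 3.76992521e-04, -5.15373230e+01, -2.70727140e+01,  6.74782880e-02,
        3.52463324e-02, -5.34656488e-05]), 'position': array([0.25687916, 0.54182464, 0.40381539]), 'tool_rot': array([-6.89616346e-01, -3.06439072e+00,  2.74856677e-03]), 'force': array([ 0.50989992, -0.55737083, -0.15499914]), 'torque': array([ 0.00928762, -0.00477668, -0.02997995]), 'finger_gap': 1.0019250038400027}
scene {'fovy': 55.625134277507975, 'cx': 250.89393647641688, 'cy': 190.81684304101594, 'world_to_cam': array([[ 0.53602237, -0.84400804, -0.0181781 , -0.23389292],
       [-0.56264198, -0.34111019, -0.7530457 ,  0.36591735],
       [ 0.62937589,  0.41387711, -0.65771705,  0.58593465],
       [ 0.        ,  0.        ,  0.        ,  1.        ]])}
top {'fovy': 47.90962746275898, 'cx': 257.98099583189014, 'cy': 187.16821382106718, 'world_to_cam': array([[-0.01810115, -0.99980406, -0.0080124 ,  0.04586016],
       [-0.9961459 ,  0.01872164, -0.08569046,  0.51856138],
       [ 0.08582367,  0.00643043, -0.99628959,  0.92845056],
       [ 0.        ,  0.        ,  0.        ,  1.        ]])}
wrist {'fovy': 65.70646984690485, 'cx': 254.75703683168916, 'cy': 192.86352023507095, 'world_to_cam': array([[ 4.27696683e-01,  9.03922029e-01, -7.15874183e-04,
        -5.98745061e-01],
       [ 8.68746332e-01, -4.10834029e-01,  2.76577677e-01,
        -3.40361252e-02],
       [ 2.49710550e-01, -1.18913268e-01, -9.60991299e-01,
         3.89930525e-01],
       [ 0.00000000e+00,  0.00000000e+00,  0.00000000e+00,
         1.00000000e+00]])}
```

View pics/scene0.png

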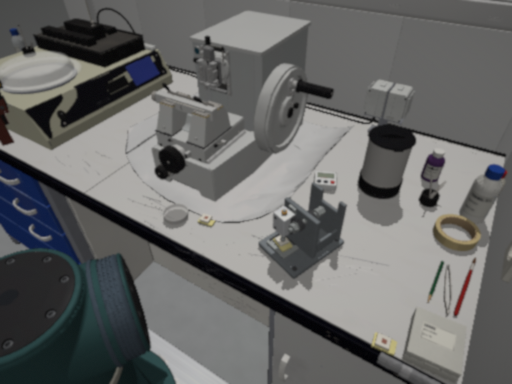

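View pics/top0.png

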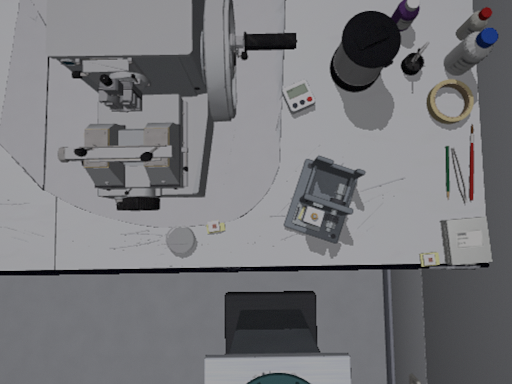

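View pics/wrist0.png

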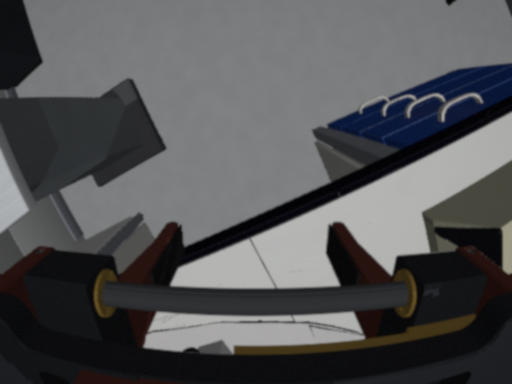

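Run:
```python
import cv2
a=cv2.imread("pics/top0.png")[145:250,275:375]; cv2.imwrite("pics/top0c.png",cv2.resize(a,None,fx=5.7,fy=5.7,interpolation=cv2.INTER_CUBIC))
a=cv2.imread("pics/scene0.png")[165:285,250:355]; cv2.imwrite("pics/scene0c.png",cv2.resize(a,None,fx=5,fy=5,interpolation=cv2.INTER_CUBIC))
```

```text
(no output)
```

View pics/top0c.png

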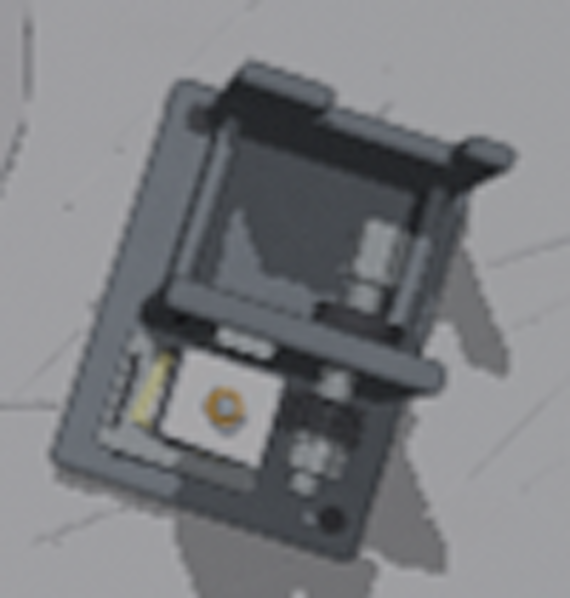

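View pics/scene0c.png

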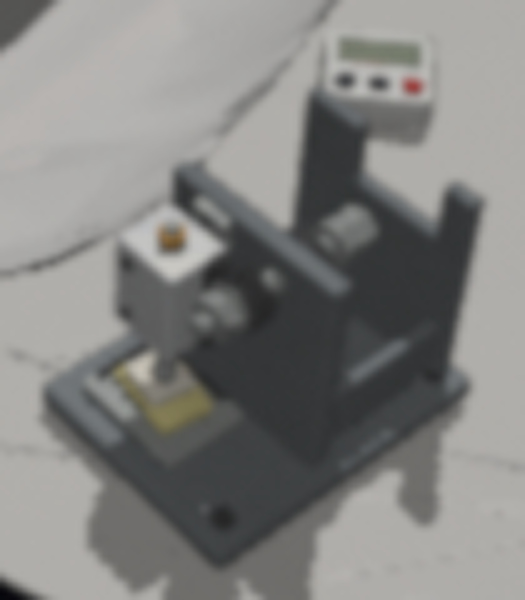

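```bash
cat > h.py <<'E'
import numpy as np, pickle, cv2
from scipy.optimize import least_squares
def load(n,k=0): return pickle.load(open(f"pics/{n}{k}.pkl","rb")), np.load(f"pics/{n}{k}.npy")
def cloud(c,d):
    f=d.shape[0]/2/np.tan(np.radians(c["fovy"])/2)
    v,u=np.mgrid[:d.shape[0],:d.shape[1]]
    P=np.stack([(u-c["cx"])/f*d,(v-c["cy"])/f*d,d],-1)
    T=np.linalg.inv(c["world_to_cam"])
    return P@T[:3,:3].T+T[:3,3]
def proj(c,P,H=384):
    f=H/2/np.tan(np.radians(c["fovy"])/2)
    q=np.asarray(P)@c["world_to_cam"][:3,:3].T+c["world_to_cam"][:3,3]
    return np.stack([c["cx"]+f*q[:,0]/q[:,2],c["cy"]+f*q[:,1]/q[:,2]],-1)
def g2w(p,P):
    x,y,t=p[:3]; P=np.asarray(P,float); c,s=np.cos(t),np.sin(t)
    return np.stack([x+c*P[:,0]-s*P[:,1],y+s*P[:,0]+c*P[:,1],P[:,2]],-1)
E
python3 - <<'E'
from h import *
ct,dt=load("top"); cs,ds=load("scene")
T=np.array([[-62,62,16],[-62,-62,16],[98,62,16],[91,47,127],[91,-53,127],[0,47,127],[0,-53,127]])/1000
ut=np.array([[58,462],[350,555],[180,82],[243,60],[516,150],[165,302],[438,393]])/5.7+[275,145]-0.4
S=np.array([[-62,62,16],[-62,-62,16],[98,-62,16],[0,47,127],[0,-53,127],[91,-53,127]])/1000
us=np.array([[45,395],[220,562],[468,378],[175,175],[340,292],[482,200]])/5+[250,165]-0.4
def res(p):
    return np.r_[(proj(ct,g2w(p,T))-ut).ravel(),(proj(cs,g2w(p,S))-us).ravel()]
s=least_squares(res,[0.5,-0.1,-0.2],loss='soft_l1');print(s.x);print(res(s.x).reshape(-1,2).round(1))
p=s.x
for c,d,n in((ct,dt,'top'),(cs,ds,'scene')):
    W=cloud(c,d); c0,s0=np.cos(p[2]),np.sin(p[2])
    dx,dy=W[...,0]-p[0],W[...,1]-p[1]
    gx=(c0*dx+s0*dy)*1e3; gy=(-s0*dx+c0*dy)*1e3; gz=W[...,2]*1e3
    near=(abs(gx-18)<90)&(abs(gy)<70)
    m=near&(gz>121)&(gz<131); print(n,'tops',m.sum())
    for a,b in((-8,30),(70,100)):
        k=m&(gx>a)&(gx<b); print(np.percentile(gx[k],[3,50,97]).round(1),np.percentile(gy[k],[2,50,98]).round(1),np.median(gz[k]))
    k=near&(gz>11)&(gz<21);print('base',np.percentile(gx[k],[0.5,99.5]),np.percentile(gy[k],[.5,99.5]),np.median(gz[k]))
    k=near&(gx>28)&(gx<60)&(gz>90)&(gz<121); print('head',k.sum(),np.c_[gx[k],gy[k],gz[k]].round(0)[:60].tolist())
E
```

```text
[ 0.47082161 -0.09740366 -0.33396122]
[[-1.1  0.6]
 [ 1.6  2. ]
 [-0.5 -1.3]
 [ 0.4 -0.4]
 [ 1.2 -0.6]
 [ 0.1  1. ]
 [ 1.3  1. ]
 [-1.9 -2.2]
 [ 0.2 -0.8]
 [ 1.2 -0.6]
 [-1.7 -1.9]
 [-0.9  0.6]
 [ 0.8 -0.9]]
top tops 774
[-5.1  5.1 17.8] [-47.6  -2.5  46.5] 126.57007484821293
[81.  84.8 90. ] [-49.5  23.   47.1] 126.36604339858081
base [-62.37621858  93.6386503 ] [-59.16847955  64.01391129] 16.28181210990548
head 107 [[50.0, -10.0, 113.0], [50.0, -12.0, 116.0], [51.0, -14.0, 116.0], [52.0, -16.0, 115.0], [48.0, -10.0, 107.0], [48.0, -11.0, 114.0], [48.0, -12.0, 119.0], [49.0, -14.0, 117.0], [49.0, -15.0, 121.0], [50.0, -17.0, 120.0], [51.0, -21.0, 118.0], [46.0, -10.0, 113.0], [46.0, -11.0, 118.0], [46.0, -13.0, 118.0], [47.0, -15.0, 117.0], [48.0, -18.0, 119.0], [49.0, -22.0, 117.0], [50.0, -24.0, 119.0], [44.0, -11.0, 109.0], [44.0, -11.0, 117.0], [45.0, -14.0, 114.0], [45.0, -15.0, 118.0], [46.0, -17.0, 118.0], [46.0, -19.0, 116.0], [47.0, -20.0, 119.0], [48.0, -23.0, 116.0], [48.0, -25.0, 116.0], [49.0, -27.0, 114.0], [42.0, -10.0, 107.0], [41.0, -10.0, 116.0], [42.0, -12.0, 118.
[... 1473 characters left out ...]
4.0, -9.0, 110.0], [32.0, -13.0, 115.0], [33.0, -15.0, 116.0], [33.0, -18.0, 118.0], [34.0, -20.0, 119.0], [34.0, -22.0, 120.0], [38.0, -21.0, 118.0], [39.0, -24.0, 119.0], [42.0, -24.0, 117.0], [44.0, -25.0, 117.0], [46.0, -26.0, 116.0], [49.0, -26.0, 114.0], [50.0, -28.0, 115.0], [31.0, -14.0, 113.0], [31.0, -17.0, 115.0], [31.0, -19.0, 117.0], [32.0, -21.0, 118.0], [34.0, -23.0, 118.0], [37.0, -23.0, 117.0], [39.0, -24.0, 116.0], [41.0, -25.0, 115.0], [44.0, -26.0, 114.0], [46.0, -27.0, 114.0], [47.0, -28.0, 114.0], [49.0, -29.0, 114.0], [29.0, -19.0, 115.0], [31.0, -20.0, 115.0], [33.0, -21.0, 115.0], [33.0, -24.0, 117.0], [34.0, -26.0, 117.0], [37.0, -26.0, 116.0], [40.0, -26.0, 114.0]]
```

```bash
cat >> h.py <<'E'
def gcoord(p,W):
    c0,s0=np.cos(p[2]),np.sin(p[2]); dx,dy=W[...,0]-p[0],W[...,1]-p[1]
    return np.stack([c0*dx+s0*dy,-s0*dx+c0*dy,W[...,2]],-1)*1e3
E
python3 - <<'E'
from h import *
p0=np.array([0.4708,-0.0974,-0.334])
out=[]
for n in('top','scene'):
    c,d=load(n); W=cloud(c,d); p=p0.copy()
    for it in range(5):
        G=gcoord(p,W); near=(abs(G[...,0]-18)<90)&(abs(G[...,1])<65)
        m=near&(G[...,2]>122)&(G[...,2]<131)
        sl=[]
        f=m&(G[...,0]>-8)&(G[...,0]<20); b=m&(G[...,0]>70)&(G[...,0]<102)
        for k in(f,b):
            q=G[k]; a=np.polyfit(q[:,1],q[:,0],1); a=np.polyfit(q[abs(np.polyval(a,q[:,1])-q[:,0])<8][:,1],q[abs(np.polyval(a,q[:,1])-q[:,0])<8][:,0],1); sl.append(a[0])
        p[2]-=np.mean(sl)  # x=a*y
        G=gcoord(p,W)
        xs=[np.mean(np.percentile(G[k][:,0],[4,96])) for k in(f,b)]
        ys=np.percentile(G[f][:,1],[1,99]); yb=np.percentile(G[b][:,1],[1,99])
        ex=np.mean([xs[0]-6,xs[1]-86.5]); ey=np.mean(np.r_[ys.mean(),yb.mean()])+3
        c0,s0=np.cos(p[2]),np.sin(p[2]); p[0]+=(c0*ex-s0*ey)/1e3; p[1]+=(s0*ex+c0*ey)/1e3
    print(n,p,sl,xs,ys,yb,[np.percentile(G[k][:,0],[4,96]).round(1) for k in (f,b)])
E
```

```text
top [ 0.47109746 -0.09517436 -0.33600453] [np.float64(-0.007439376803809759), np.float64(0.007439376274880747)] [np.float64(6.455477986521252), np.float64(86.04452201380079)] [-51.28066866  45.71644144] [-51.54826076  45.11248792] [array([-3.9, 16.8]), array([81.8, 90.3])]
scene [ 0.47057623 -0.09825387 -0.33606057] [np.float64(-0.0072369939766824725), np.float64(0.007236994026151961)] [np.float64(6.621566566709307), np.float64(85.87843343268884)] [-51.04323558  45.74103103] [-51.8784668   45.18067136] [array([-3.2, 16.4]), array([81.7, 90. ])]
```

Run:
```python
from h import *
for n in('top','scene'):
    c,d=load(n); W=cloud(c,d).reshape(-1,3); W=W[(d.ravel()>0)]
    a=np.array([.257,.542]);b=np.array([.505,-.13])
    for t in np.linspace(0,1,8):
        q=a+(b-a)*t; k=np.hypot(*(W[:,:2]-q).T)<.13; print(n,q.round(2), W[k,2].max().round(3) if k.any() else None)
    for y in (.4,.3,.2,.1):
        print(y,[ (round(x,2), W[(abs(W[:,0]-x)<.03)&(abs(W[:,1]-y)<.05)][:,2].max(initial=0).round(2)) for x in (.35,.4,.45,.5,.55,.6)])
p=np.array([.4708,-.0967,-.336])
# head angle: faces
for n in('top','scene'):
    c,d=load(n); G=gcoord(p,cloud(c,d)); k=(abs(G[...,0]-43)<9)&(abs(G[...,1]+20)<13)&(G[...,2]>98)&(G[...,2]<124)
    q=G[k][:,1:]-[-20,110]
    # fit: offsets+angle; visible surface = hex r(theta)
    def sd(v):
        al=v[0]; ns=al+np.pi/6+np.arange(6)*np.pi/3  # vertex dir al from +z toward... flats normals
        N=np.c_[np.sin(ns),np.cos(ns)]; return ((q-v[1:])@N.T).max(1)-8.5
    for a0 in(-.3,-.1,.1):
        s=least_squares(sd,[a0,0,0],loss='soft_l1'); print(n,k.sum(),s.x,s.cost)
```

```text
top [0.26 0.54] 0.007
top [0.29 0.45] 0.007
top [0.33 0.35] 0.019
top [0.36 0.25] 0.151
top [0.4  0.16] 0.179
top [0.43 0.06] 0.13
top [ 0.47 -0.03] 0.134
top [ 0.5  -0.13] 0.134
0.4 [(0.35, np.float64(0.01)), (0.4, np.float64(0.01)), (0.45, np.float64(0.01)), (0.5, np.float64(0.11)), (0.55, np.float64(0.24)), (0.6, np.float64(0.24))]
0.3 [(0.35, np.float64(0.01)), (0.4, np.float64(0.01)), (0.45, np.float64(0.15)), (0.5, np.float64(0.2)), (0.55, np.float64(0.28)), (0.6, np.float64(0.25))]
0.2 [(0.35, np.float64(0.02)), (0.4, np.float64(0.02)), (0.45, np.float64(0.14)), (0.5, np.float64(0.2)), (0.55, np.float64(0.27)), (0.6, np.float64(0.25))]
0.1 [(0.35, np.float64(0.01)), (0.4, np.float64(0.02)), (0.45, np.float64(0.02)), (0.5, np.float64(0.02)), (0.55, np.float64(0.11)), (0.6, np.float64(0.12))]
scene [0.26 0.54] 0.34
scene [0.29 0.45] 0.34
scene [0.33 0.35] 0.34
scene [0.36 0.25] 0.148
scene [0.4  0.16] 0.182
scene [0.43 0.06] 0.125
scene [ 0.47 -0.03] 0.132
scene [ 0.5  -0.13] 0.132
0.4 [(0.35, np.float64(0.0)), (0.4, np.float64(0.0)), (0.45, np.float64(0.01)), (0.5, np.float64(0
[... 213 characters left out ...]
.2 [(0.35, np.float64(0.02)), (0.4, np.float64(0.02)), (0.45, np.float64(0.14)), (0.5, np.float64(0.19)), (0.55, np.float64(0.27)), (0.6, np.float64(0.3))]
0.1 [(0.35, np.float64(0.0)), (0.4, np.float64(0.01)), (0.45, np.float64(0.02)), (0.5, np.float64(0.01)), (0.55, np.float64(0.11)), (0.6, np.float64(0.11))]
top 85 [-0.20818685  1.17336967  0.69338078] 36.938307416649714
top 85 [-0.17208518  1.15744629  0.68571188] 36.87969495272872
top 85 [-0.10895293  1.17878724  0.62877584] 37.21505323744578
scene 61 [-0.19589321 -0.30613056 -0.30289461] 20.364235958638673
scene 61 [-0.19597384 -0.3044335  -0.30686573] 20.364319178220768
scene 61 [-0.19594756 -0.3047253  -0.3068883 ] 20.364323135013702
```

```bash
cat >> h.py <<'E'
from scipy.spatial.transform import Rotation as Ro
PG=np.array([.4708,-.0967,-.336])
HEAD=np.array([[43,-20,110]])/1e3
def target(v,back=0.,off=(0,0,0),p=PG,lean=None):
    a=.3-v
    bz=np.array([0,-np.sin(a),np.cos(a)]); by=np.array([0,np.cos(a),np.sin(a)])
    Z=Ro.from_euler('z',p[2]).as_matrix()
    z=-(Z@bz); y=Z@by; x=np.cross(y,z)
    h=g2w(p,HEAD+np.array(off))[0]
    return h-(.163+back)*z, Ro.from_matrix(np.c_[x,y,z])
def row(o,T):
    R=Ro.from_rotvec(o["tool_rot"])
    return np.r_[R.inv().apply(T[0]-o["position"]),(R.inv()*T[1]).as_rotvec()]
E
python3 - <<'E'
from h import *
from workcell import r
o=r.get_obs()
T=target(.11,.10); print(T[0],row(o,T).round(4))
for v in(.11,.7): print(v,target(v)[0],target(v)[1].as_matrix().round(2))
E
```

```text
[ 0.48842439 -0.1766517   0.36826711] [-0.5171 -0.55    0.0364 -0.1912  0.0099 -0.1065]
0.11 [ 0.49465132 -0.15882189  0.27006669] [[-0.94  0.32  0.06]
 [ 0.33  0.93  0.18]
 [-0.    0.19 -0.98]]
0.7 [ 0.52572984 -0.06983357  0.26013294] [[-0.94  0.3  -0.13]
 [ 0.33  0.87 -0.37]
 [ 0.   -0.39 -0.92]]
```

Call:
play_rows(
  plan=[
    [0, 0, -0.045, 0, 0, 0, 0.0878],
    [-0.034, -0.037, -0.045, 0, 0, 0, 0.0878],
    [-0.068, -0.073, -0.045, 0, 0, 0, 0.0878],
    [-0.102, -0.11, -0.045, 0, 0, 0, 0.0878],
    [-0.136, -0.146, -0.045, 0, 0, 0, 0.0878],
    [-0.17, -0.183, -0.045, 0, 0, 0, 0.0878],
    [-0.204, -0.219, -0.045, 0, 0, 0, 0.0878],
    [-0.238, -0.256, -0.045, 0, 0, 0, 0.0878],
    [-0.272, -0.292, -0.045, 0, 0, 0, 0.0878],
    [-0.306, -0.329, -0.045, 0, 0, 0, 0.0878],
    [-0.34, -0.365, -0.045, 0, 0, 0, 0.0878],
    [-0.374, -0.4, -0.045, 0, 0, 0, 0.0878],
    [-0.408, -0.437, -0.045, 0, 0, -0.03, 0.0878],
    [-0.442, -0.474, -0.04, -0.05, 0, -0.06, 0.0878],
    [-0.476, -0.51, -0.02, -0.1, 0, -0.1, 0.0878],
    [-0.5, -0.54, 0, -0.15, 0.01, -0.1065, 0.0878],
    [-0.517, -0.55, 0.02, -0.19, 0.01, -0.1065, 0.0878],
    [-0.517, -0.55, 0.036, -0.191, 0.01, -0.1065, 0.0878],
    [-0.517, -0.55, 0.036, -0.191, 0.01, -0.1065, 0.0878],
    [-0.517, -0.55, 0.036, -0.191, 0.01, -0.1065, 0.0878],
  ],
)

```text
time: 2.15
position: [0.4882, -0.1764, 0.3686]
tool_rot: [0.518, 3.054, 0.291]
force: [1.5, 1.2, 0.3]
finger_gap: 0.999
```

Run:
```python
from h import *
from workcell import r,viewer
o=r.get_obs(); print(row(o,target(.11,.1)).round(4))
for n in("wrist","scene"):
    c=viewer.calibration(n); im,d=viewer.get_image(n); cv2.imwrite(f"pics/{n}1.png",im[:,:,::-1]); np.save(f"pics/{n}1.npy",d); pickle.dump(c,open(f"pics/{n}1.pkl","wb"))
```

```text
[-0.0003 -0.0002  0.0003  0.     -0.0015 -0.0002]
```

View pics/wrist1.png

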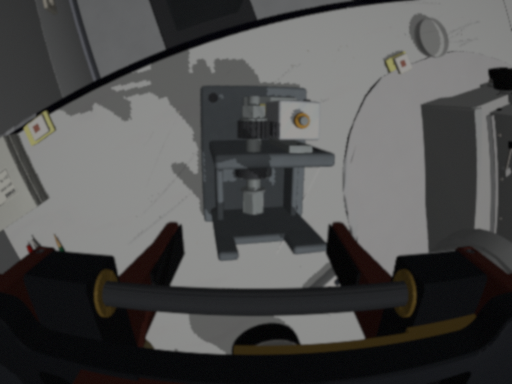

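View pics/scene1.png

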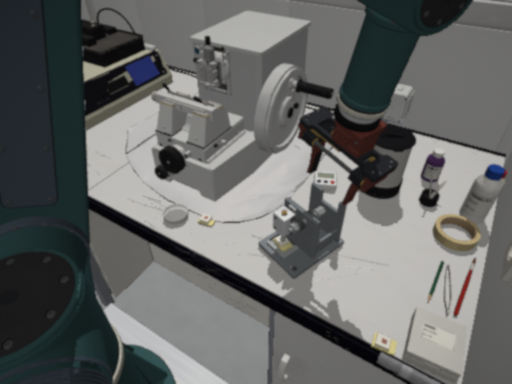

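```bash
cat >> h.py <<'E'
def projf(c,P,H=384):
    f=H/2/np.tan(np.radians(c["fovy"])/2)
    q=np.asarray(P)@c["world_to_cam"][:3,:3].T+c["world_to_cam"][:3,3]
    th=np.arctan2(np.hypot(q[:,0],q[:,1]),q[:,2]); ph=np.arctan2(q[:,1],q[:,0])
    return np.stack([c["cx"]+f*th*np.cos(ph),c["cy"]+f*th*np.sin(ph)],-1)
E
python3 - <<'E'
from h import *
c,d=load("wrist",1)
a=cv2.imread("pics/wrist1.png")
M=np.array([[0,47,127],[0,-53,127],[12,47,127],[91,47,127],[91,-53,127],[82,47,127],[-62,62,16],[-62,-62,16],[52,-20,118],[34,-20,118],[52,-20,110],[91,4,127],[91,-44,127]])/1e3
u=projf(c,g2w(PG,M)); print(u.round(1).tolist())
x0,y0,x1,y1=190,75,345,270
b=cv2.resize(a[y0:y1,x0:x1],None,fx=3,fy=3,interpolation=cv2.INTER_CUBIC)
cv2.imwrite("pics/wrist1c.png",b)
b2=b.copy()
for q in u: cv2.circle(b2,tuple(int(t) for t in ((q+.5-[x0,y0])*3)),3,(0,0,255),1)
cv2.imwrite("pics/wrist1d.png",b2)
E
```

```text
[[338.0, 151.9], [216.3, 154.4], [337.2, 166.0], [330.0, 250.9], [220.5, 262.1], [330.9, 242.1], [308.5, 86.7], [201.0, 84.9], [256.8, 213.0], [256.9, 192.4], [255.0, 209.9], [285.5, 256.2], [231.1, 261.3]]
```

View pics/wrist1d.png

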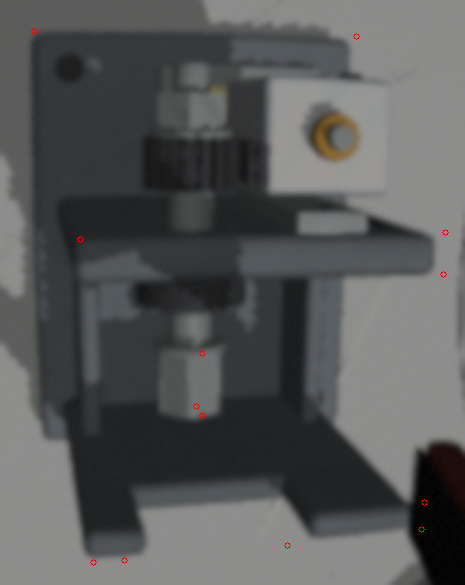

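Run:
```python
from h import *
c,d=load("wrist",1)
M=np.array([[0,47,127],[0,-53,127],[12,47,127],[12,-53,127],[91,47,127],[91,-53,127],[91,4,127],[91,-44,127],[-62,62,16],[-62,-62,16]])/1e3
u=np.array([[433,235],[74,238],[433,274],[82,279],[410,527],[87,555],[317,534],[138,552],[350,39],[34,34]])/3.+[190,75]-.33
f=lambda p:(projf(c,g2w(p,M))-u).ravel()
s=least_squares(f,PG,loss='soft_l1');print(s.x,f(s.x).reshape(-1,2).round(1).tolist())
print(gcoord(PG,np.array([[s.x[0],s.x[1],0]])))
h=projf(c,g2w(s.x,np.array([[52,-20,119],[34,-20,119],[52,-20,110]])/1e3)); print(((h+.33-[190,75])*3).round(0))
# depth
f0=384/2/np.tan(np.radians(c["fovy"])/2)
# cloud fisheye
v,uu=np.mgrid[:384,:512]; dx=uu-c["cx"];dy=v-c["cy"];rr=np.hypot(dx,dy);th=rr/f0
t=np.tan(th)/np.maximum(rr,1e-9)
P=np.stack([dx*t*d,dy*t*d,d],-1);Ti=np.linalg.inv(c["world_to_cam"]);W=P@Ti[:3,:3].T+Ti[:3,3]
G=gcoord(PG,W)
m=(G[...,2]>122)&(G[...,2]<131)&(abs(G[...,1])<60)
for a,b in((-8,22),(70,105)):
    k=m&(G[...,0]>a)&(G[...,0]<b)&(d>0); print(k.sum(),np.percentile(G[k][:,0],[3,97]),np.percentile(G[k][:,1],[1,99]),np.median(G[k][:,2]))
k=(d>0)&(G[...,2]>98)&(G[...,2]<124)&(abs(G[...,0]-43)<9)&(abs(G[...,1]+22)<13)
q=G[k][:,1:]-[-20,110]
def sd(v):
    ns=v[0]+np.pi/6+np.arange(6)*np.pi/3; N=np.c_[np.sin(ns),np.cos(ns)]; return ((q-v[1:])@N.T).max(1)-8.5
for a0 in(-.3,-.1,.1):
    s=least_squares(sd,[a0,0,0],loss='soft_l1'); print(k.sum(),s.x,s.cost)
```

```text
[ 0.4698157  -0.09746645 -0.34076931] [[2.9, -1.6], [0.5, -0.8], [2.1, -0.5], [-1.8, 1.2], [2.2, 0.3], [0.1, 1.6], [-11.4, 3.0], [-6.4, 1.8], [1.5, -1.3], [-0.7, -2.0]]
[[-0.67654767 -1.04812515  0.        ]]
[[198. 414.]
 [198. 352.]
 [192. 404.]]
2186 [-3.89143899 18.15655593] [-53.14803909  42.40751524] 126.202141573874
538 [81.98252292 90.14771658] [-54.45989947  41.64607551] 126.12861252475312
399 [-0.22773993 -2.04955226 -0.29019416] 50.8275245648224
399 [-0.22773974 -2.04955237 -0.29019413] 50.82752456490002
399 [-0.22773979 -2.04955234 -0.29019414] 50.827524564872384
```

Run:
```python
from h import *
c,d=load("wrist",1)
M=np.array([[0,47,127],[0,-53,127],[12,47,127],[12,-53,127],[91,47,127],[91,-53,127],[-62,62,16],[-62,-62,16]])/1e3
u=np.array([[433,235],[74,238],[433,274],[82,279],[410,527],[87,555],[350,39],[34,34]])/3.+[190,75]-.33
f=lambda p:(projf(c,g2w(p,M))-u).ravel()
s=least_squares(f,PG,loss='soft_l1');print(s.x,f(s.x).reshape(-1,2).round(1).tolist())
print(gcoord(PG,np.array([[s.x[0],s.x[1],0]])), gcoord(PG,g2w(s.x,HEAD)))
h=projf(c,g2w(s.x,np.array([[52,-20,119],[34,-20,119],[52,-20,110]])/1e3)); print(((h+.33-[190,75])*3).round(0))
```

```text
[ 0.47000416 -0.09812549 -0.34679855] [[2.3, -0.8], [-0.2, -0.6], [1.4, 0.3], [-2.6, 1.3], [1.1, 1.1], [-1.2, 1.7], [1.4, -0.7], [-0.9, -1.9]]
[[-0.28133167 -1.60818157  0.        ]] [[ 42.50019449 -22.07134407 110.        ]]
[[195. 415.]
 [195. 353.]
 [189. 405.]]
```

```bash
sed -i 's/^PG=.*/PG=np.array([.4704,-.0976,-.338])/' h.py
python3 - <<'E'
from h import *
from workcell import r
o=r.get_obs(); print(row(o,target(.10,.05)).round(4),row(o,target(.1,0)).round(4))
E
```

```text
[ 0.0002 -0.0039  0.051  -0.0105  0.0005  0.0031] [ 0.0002 -0.0034  0.101  -0.0105  0.0005  0.0031]
```

Call:
play_rows(
  plan=[
    [0, -0.004, 0.025, -0.01, 0, 0.003, 0.0878],
    [0, -0.004, 0.051, -0.01, 0, 0.003, 0.0878],
    [0, -0.004, 0.064, -0.01, 0, 0.003, 0.0878],
    [0, -0.0035, 0.077, -0.01, 0, 0.003, 0.0878],
    [0, -0.0035, 0.09, -0.01, 0, 0.003, 0.0878],
    [0, -0.0035, 0.1, -0.01, 0, 0.003, 0.0878],
    [0, -0.0035, 0.101, -0.01, 0, 0.003, 0.0878],
  ],
)

```text
time: 2.95
position: [0.4937, -0.1607, 0.2696]
tool_rot: [0.519, 3.049, 0.305]
force: [-0.0, -0.5, 0.1]
finger_gap: 0.997
```

Run:
```python
from h import *
from workcell import r,viewer
o=r.get_obs(); print(row(o,target(.1,0)).round(4),o["force"],o["time"])
for n in("wrist","scene","top"):
    c=viewer.calibration(n); im,d=viewer.get_image(n); cv2.imwrite(f"pics/{n}2.png",im[:,:,::-1]); np.save(f"pics/{n}2.npy",d); pickle.dump(c,open(f"pics/{n}2.pkl","wb"))
a=cv2.imread("pics/scene2.png")[90:290,240:400]; cv2.imwrite("pics/scene2c.png",cv2.resize(a,None,fx=3,fy=3,interpolation=cv2.INTER_CUBIC))
```

```text
[-0.0001 -0.0005 -0.0003 -0.0004 -0.0002  0.0011] [-0.02715603 -0.49121597  0.05516833] 2.95
```

View pics/wrist2.png

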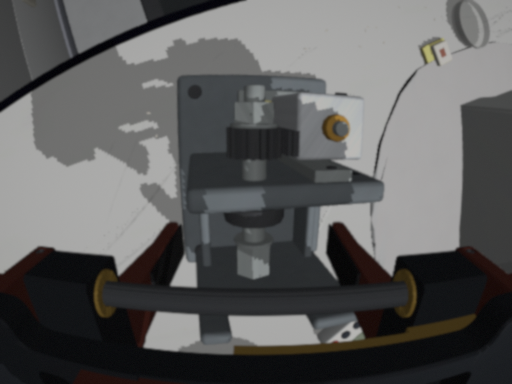

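View pics/scene2c.png

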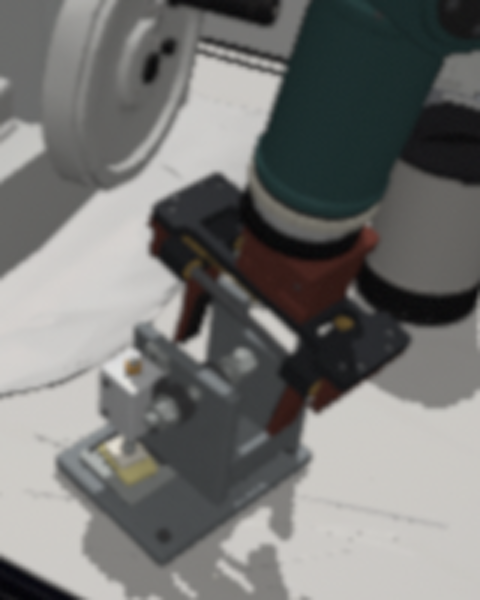

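Run:
```python
from h import *
from workcell import r
o=r.get_obs(); c,d=load("wrist",2)
R=Ro.from_rotvec(o["tool_rot"])
for q in([0,0,.163],[0.009,0,.153],[-.009,0,.153],[0.009,0,.163],[0,.044,.182],[0,-.044,.182],[.01,.044,.182]): print(q,projf(c,[o["position"]+R.apply(q)]).round(1))
f0=384/2/np.tan(np.radians(c["fovy"])/2)
v,uu=np.mgrid[:384,:512]; dx=uu-c["cx"];dy=v-c["cy"];rr=np.hypot(dx,dy)
t=np.tan(rr/f0)/np.maximum(rr,1e-9)
P=np.stack([dx*t*d,dy*t*d,d],-1);Ti=np.linalg.inv(c["world_to_cam"]);W=P@Ti[:3,:3].T+Ti[:3,3]
L=R.inv().apply((W-o["position"]).reshape(-1,3)).reshape(W.shape)*1e3
# head region in tool frame
k=(d>0)&(uu>236)&(uu<271)&(v>238)&(v<282)&(L[...,2]<175)&(L[...,2]>140)
q=L[k]; print(k.sum(),np.percentile(q,[2,50,98],axis=0).round(1))
k2=k&(abs(L[...,0])<7); q=L[k2][:,1:]
def sd(v):
    ns=v[0]+np.pi/6+np.arange(6)*np.pi/3; N=np.c_[np.sin(ns),-np.cos(ns)]; return ((q-[0,163]-v[1:])@N.T).max(1)-8.5
for a0 in(-.1,.1):
    s=least_squares(sd,[a0,0,0],loss='soft_l1'); print(s.x,s.cost)
a=cv2.imread("pics/wrist2.png")[180:300,150:360]; cv2.imwrite("pics/wrist2c.png",cv2.resize(a,None,fx=3.8,fy=3.8,interpolation=cv2.INTER_CUBIC))
```

```text
[0, 0, 0.163] [[255.  256.6]]
[0.009, 0, 0.153] [[255.1 250.2]]
[-0.009, 0, 0.153] [[255.  280.6]]
[0.009, 0, 0.163] [[255.  241.6]]
[0, 0.044, 0.182] [[327.2 240.7]]
[0, -0.044, 0.182] [[182.6 240.6]]
[0.01, 0.044, 0.182] [[328.6 225.6]]
1214 [[ -8.   -9.  153.4]
 [  3.4  -1.  156.4]
 [ 12.3   7.2 160.1]]
[-0.03565066 -1.09586134  0.77196215] 73.22768755124477
[-0.03565066 -1.09586134  0.77196215] 73.22768755124477
```

View pics/wrist2c.png

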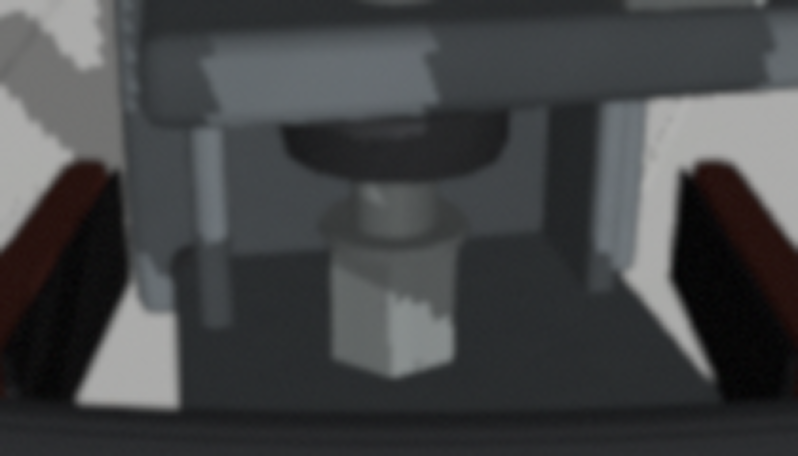

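Call:
play_rows(
  plan=[
    [0.0015, -0.001, 0.0005, 0, 0, 0, 0.0878],
    [0.0015, -0.001, 0.0005, 0, 0, 0, 0.04],
    [0.0015, -0.001, 0.0005, 0, 0, 0, 0.02],
    [0.0015, -0.001, 0.0005, 0, 0, 0, 0.01],
    [0.0015, -0.001, 0.0005, 0, 0, 0, 0.0],
    [0.0015, -0.001, 0.0005, 0, 0, 0, 0.0],
    [0.0015, -0.001, 0.0005, 0, 0, 0, 0.0],
    [0.0015, -0.001, 0.0005, 0, 0, 0, 0.0],
    [0.0015, -0.001, 0.0005, 0, 0, 0, 0.0],
    [0.0015, -0.001, 0.0005, 0, 0, 0, 0.0],
  ],
)

```text
time: 4.1
position: [0.4925, -0.1614, 0.2698]
tool_rot: [0.52, 3.047, 0.306]
force: [2.5, 3.8, 0.7]
finger_gap: 0.224
```

Call:
play_rows(
  plan=[
    [0, 0, 0, 0, 0, 0, 0.0],
    [0, 0, 0, 0, 0, 0, 0.0],
    [0, 0, 0, 0, 0, 0, 0.0],
  ],
)

```text
time: 4.4
position: [0.4925, -0.1614, 0.2698]
tool_rot: [0.52, 3.047, 0.306]
force: [1.0, 1.8, 0.2]
finger_gap: 0.204
```

Run:
```python
from h import *
from workcell import r,viewer
o=r.get_obs(); print(o["finger_gap"]*87.8,o["force"],o["torque"],o["time"])
for n in("wrist","scene"):
    c=viewer.calibration(n); im,d=viewer.get_image(n); cv2.imwrite(f"pics/{n}3.png",im[:,:,::-1]); np.save(f"pics/{n}3.npy",d); pickle.dump(c,open(f"pics/{n}3.pkl","wb"))
a=cv2.imread("pics/wrist3.png")[180:300,150:360]; cv2.imwrite("pics/wrist3c.png",cv2.resize(a,None,fx=3.8,fy=3.8,interpolation=cv2.INTER_CUBIC))
```

```text
17.87879451213347 [0.98168588 1.80091643 0.19458941] [ 0.21759195 -0.12864304 -0.02235007] 4.4
```

View pics/wrist3c.png

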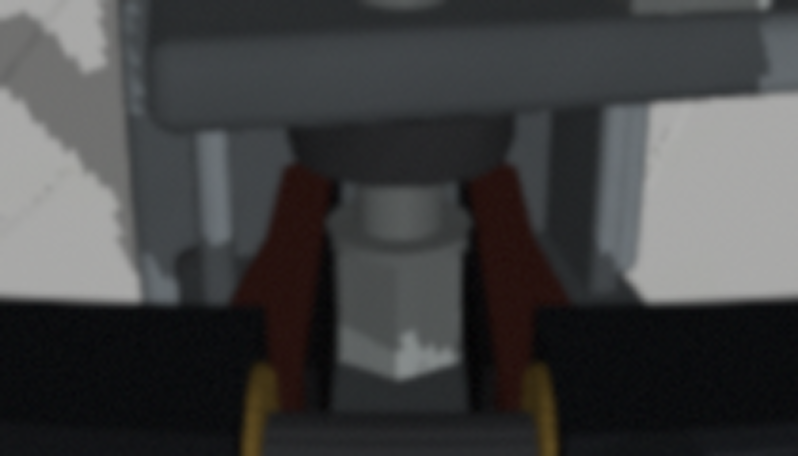

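Call:
play_rows(
  plan=[
    [0, 0, 0, 0, 0, 0, 0.0],
    [0, 0, 0, 0, 0, 0, 0.0],
    [0, 0, 0, 0, 0, 0, 0.0],
  ],
)

```text
time: 4.8
position: [0.4925, -0.1614, 0.2698]
tool_rot: [0.52, 3.047, 0.306]
force: [0.4, 1.7, -0.0]
finger_gap: 0.207
```

Run:
```python
from h import *
from workcell import r,viewer
o=r.get_obs(); print(o["finger_gap"]*87.8,o["force"],o["torque"],o["time"])
print(row(o,target(.1)).round(4))
```

```text
18.192555804739968 [ 0.35219597  1.71400611 -0.03438574] [ 0.1269101  -0.03162204  0.00962564] 4.8
[-0.001   0.0004  0.0002  0.0005  0.0014  0.0001]
```

Call:
play_rows(
  plan=[
    [0, 0, 0, 0, 0, 0, 0.028],
    [0, 0, 0, 0, 0, 0, 0.028],
    [-0.0045, 0, 0, 0, 0, 0, 0.028],
    [-0.0045, 0, 0, 0, 0, 0, 0.02],
    [-0.0045, 0, 0, 0, 0, 0, 0.0],
    [-0.0045, 0, 0, 0, 0, 0, 0.0],
    [-0.0045, 0, 0, 0, 0, 0, 0.0],
    [-0.0045, 0, 0, 0, 0, 0, 0.0],
    [-0.0045, 0, 0, 0, 0, 0, 0.0],
  ],
)

```text
time: 5.7
position: [0.497, -0.163, 0.2699]
tool_rot: [0.52, 3.047, 0.306]
force: [2.1, -0.1, -0.8]
finger_gap: 0.19
```

Run:
```python
from h import *
from workcell import r,viewer
o=r.get_obs(); print(o["finger_gap"]*87.8,o["force"],o["torque"],o["time"])
print(row(o,target(.1)).round(4))
for n in("wrist","scene"):
    c=viewer.calibration(n); im,d=viewer.get_image(n); cv2.imwrite(f"pics/{n}4.png",im[:,:,::-1]); np.save(f"pics/{n}4.npy",d); pickle.dump(c,open(f"pics/{n}4.pkl","wb"))
a=cv2.imread("pics/wrist4.png")[180:300,150:360]; cv2.imwrite("pics/wrist4c.png",cv2.resize(a,None,fx=3.8,fy=3.8,interpolation=cv2.INTER_CUBIC))
```

```text
16.68513326005331 [ 2.09067558 -0.08821124 -0.80709336] [-0.15088784 -0.30061443 -0.11766957] 5.7
[0.0038 0.0005 0.0003 0.0004 0.0023 0.    ]
```

View pics/wrist4c.png

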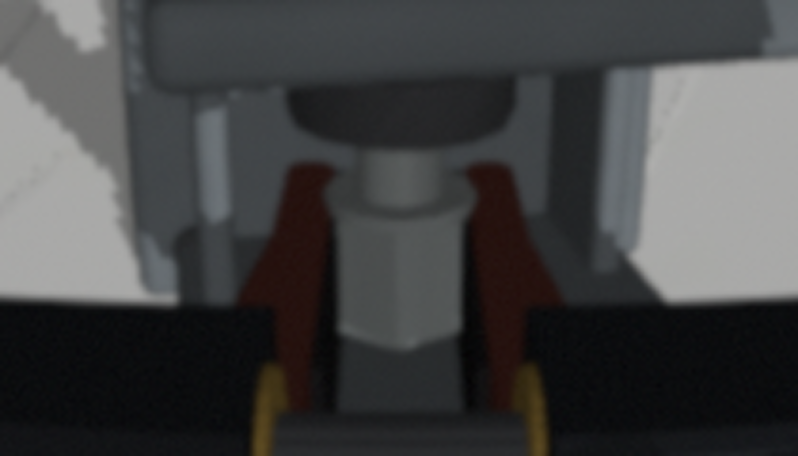

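Call:
play_rows(
  plan=[
    [0, 0, 0, 0, 0, 0, 0],
    [0, 0, 0, 0, 0, 0, 0],
    [0, 0, 0, 0, 0, 0, 0],
    [0, 0.0065, 0.0001, 0.04, 0, 0, 0],
    [0, 0.013, 0.0005, 0.08, 0, 0, 0],
    [0, 0.0195, 0.0012, 0.12, 0, 0, 0],
    [0, 0.026, 0.0021, 0.16, 0, 0, 0],
    [0, 0.0324, 0.0032, 0.2, 0, 0, 0],
    [0, 0.0387, 0.0047, 0.24, 0, 0, 0],
    [0, 0.045, 0.0063, 0.28, 0, 0, 0],
    [0, 0.045, 0.0063, 0.28, 0, 0, 0],
  ],
)

```text
time: 6.9
position: [0.5122, -0.1198, 0.2726]
tool_rot: [-0.523, -3.083, 0.126]
force: [1.1, -3.0, -1.4]
finger_gap: 0.185
```

```bash
cat > look.py <<'E'
import sys
from h import *
from workcell import r,viewer
k=sys.argv[1]
o=r.get_obs(); print(o["finger_gap"]*87.8,o["force"],o["torque"],o["time"])
z=-Ro.from_rotvec(o["tool_rot"]).as_matrix()[:,2]; Z=Ro.from_euler('z',PG[2]).as_matrix(); print("v by lean",.3+np.arcsin(Z[:,1]@z), "grasp pt gauge", gcoord(PG,o["position"]-.163*z))
for n in("wrist","scene"):
    c=viewer.calibration(n); im,d=viewer.get_image(n); cv2.imwrite(f"pics/{n}{k}.png",im[:,:,::-1]); np.save(f"pics/{n}{k}.npy",d); pickle.dump(c,open(f"pics/{n}{k}.pkl","wb"))
a=cv2.resize(cv2.imread(f"pics/wrist{k}.png")[80:300,150:400],None,fx=2,fy=2.,interpolation=cv2.INTER_CUBIC)
b=cv2.resize(cv2.imread(f"pics/scene{k}.png")[190:280,250:360],None,fx=2.4,fy=4.888*1,interpolation=cv2.INTER_CUBIC)
cv2.imwrite(f"pics/both{k}.png",np.hstack([a,b[:440]]))
E
python3 look.py 5
```

```text
16.22470622624911 [ 1.05120817 -2.95459955 -1.40536323] [-0.52284833 -0.16264157 -0.09251419] 6.9
v by lean 0.381376826490038 grasp pt gauge [ 47.12007063 -20.32874204 110.1612542 ]
```

View pics/both5.png

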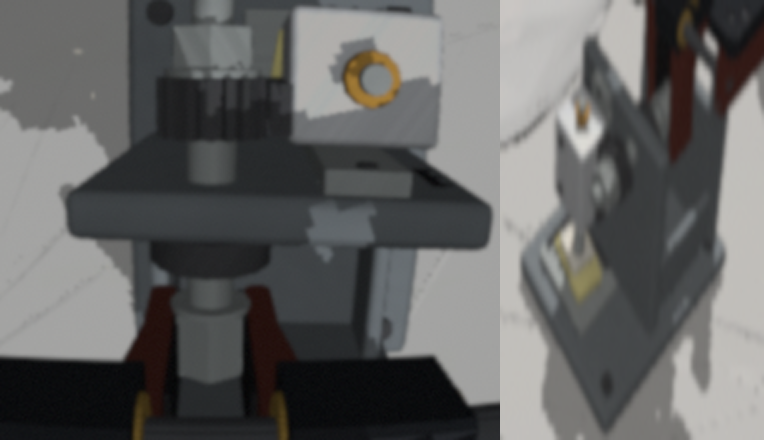

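Call:
play_rows(
  plan=[
    [0, 0.0065, 0.0001, 0.04, 0, 0, 0],
    [0, 0.013, 0.0005, 0.08, 0, 0, 0],
    [0, 0.0195, 0.0012, 0.12, 0, 0, 0],
    [0, 0.026, 0.0021, 0.16, 0, 0, 0],
    [0, 0.0324, 0.0032, 0.2, 0, 0, 0],
    [0, 0.0387, 0.0047, 0.24, 0, 0, 0],
    [0, 0.0419, 0.0055, 0.26, 0, 0, 0],
    [0, 0.0419, 0.0055, 0.26, 0, 0, 0],
    [0, 0.0419, 0.0055, 0.26, 0, 0, 0],
  ],
)

```text
time: 7.9
position: [0.5257, -0.0815, 0.2639]
tool_rot: [-0.512, -3.001, 0.512]
force: [2.6, 0.2, -0.8]
finger_gap: 0.187
```

```bash
python3 look.py 6
```

```text
16.397127234339617 [ 2.61528858  0.19051184 -0.80635328] [ 0.20740229 -0.3438977  -0.02264719] 7.9
v by lean 0.6377760252456619 grasp pt gauge [ 47.11615927 -20.44365692 110.10868446]
```

View pics/both6.png

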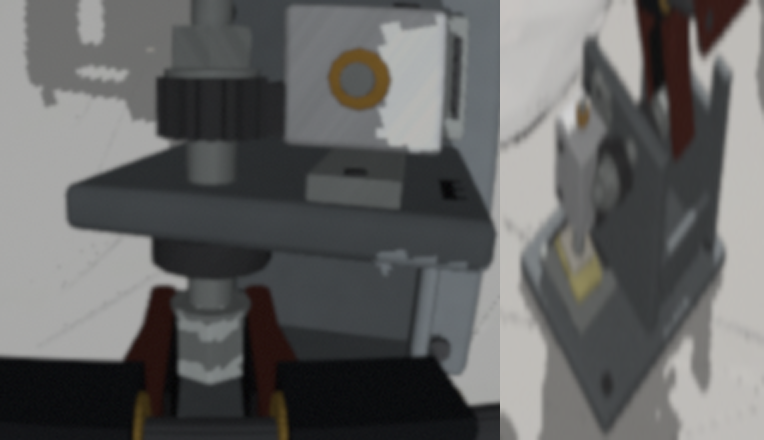

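Run:
```python
from h import *
for k in(0,1,2,3,5,6):
    c,d=load("scene",k); G=gcoord(PG,cloud(c,d))
    def reg(m): q=G[m&(d>0)]; return len(q),np.median(q,axis=0).round(1) if len(q) else None
    sl=(G[...,0]>-40)&(G[...,0]<-12)&(G[...,1]>0)&(G[...,1]<34)&(G[...,2]>95)
    q=G[sl&(d>0)]; r2=np.hypot(q[:,0]+26,q[:,1]-16)
    print(k,len(q),'slide',np.median(q[(r2>9)&(q[:,2]>105),2]).round(2),'stem',np.sort(q[r2<5,2])[-12:].mean().round(2), (r2<5).sum())
a=[cv2.resize(cv2.imread(f"pics/scene{k}.png")[198:255,265:310],None,fx=8,fy=8,interpolation=cv2.INTER_CUBIC) for k in(0,6)]
cv2.imwrite("pics/cmp6.png",np.hstack(a))
```

```text
0 165 slide 120.5 stem 129.36 22
1 167 slide 120.4 stem 129.54 21
2 169 slide 120.51 stem 129.38 22
3 175 slide 120.43 stem 129.21 19
5 169 slide 117.08 stem 126.0 17
6 504 slide 491.35 stem 514.8 86
```

View pics/cmp6.png

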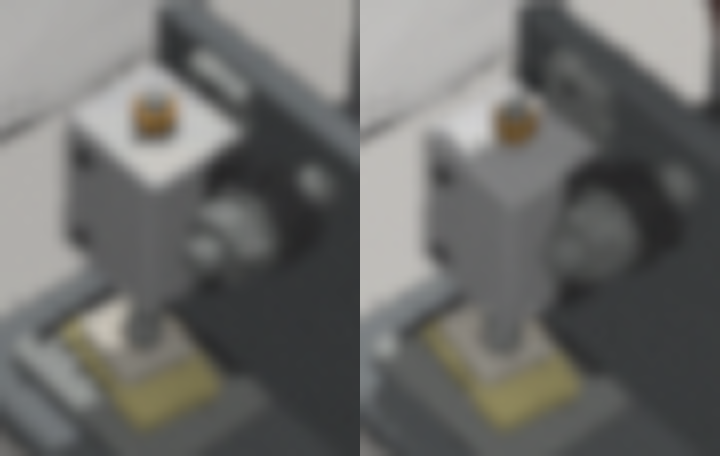

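```bash
cat > foot.py <<'E'
from h import *
import sys
for k in sys.argv[1:]:
    c,d=load("scene",k); G=gcoord(PG,cloud(c,d))
    sl=(G[...,0]>-40)&(G[...,0]<-12)&(G[...,1]>0)&(G[...,1]<34)&(G[...,2]>95)&(G[...,2]<140)&(d>0)
    q=G[sl]; r2=np.hypot(q[:,0]+26,q[:,1]-16)
    s=np.median(q[(r2>9)&(q[:,2]>105),2]); t=np.sort(q[r2<5,2])[-12:].mean()
    bl=(abs(G[...,0]+26)<14)&(abs(G[...,1]-16)<18)&(G[...,2]>20)&(G[...,2]<60)&(d>0)
    print(k,'slide',s.round(2),'stem',t.round(2),'diff',(t-s).round(2),'block',np.mean(G[bl],0).round(1))
E
python3 foot.py 0 1 2 5 6
```

```text
0 slide 120.5 stem 129.36 diff 8.86 block [-28.8  13.9  31.3]
1 slide 120.4 stem 129.54 diff 9.14 block [-29.1  13.8  30.9]
2 slide 120.51 stem 129.38 diff 8.87 block [-29.   13.7  31. ]
5 slide 117.08 stem 126.0 diff 8.92 block [-29.3  13.9  30.5]
6 slide 114.08 stem 126.22 diff 12.14 block [-29.4  13.5  30.1]
```

Call:
play_rows(
  plan=[
    [0, 0.0041, 0, 0.025, 0, 0, 0],
    [0, 0.0082, 0.0002, 0.05, 0, 0, 0],
    [0, 0.0082, 0.0002, 0.05, 0, 0, 0],
    [0, 0.0082, 0.0002, 0.05, 0, 0, 0],
    [0, 0.0082, 0.0002, 0.05, 0, 0, 0],
    [0, 0.0082, 0.0002, 0.05, 0, 0, 0],
  ],
)

```text
time: 8.6
position: [0.5282, -0.0743, 0.261]
tool_rot: [-0.51, -2.979, 0.585]
force: [1.8, 0.6, -1.3]
finger_gap: 0.189
```

```bash
python3 look.py 7; python3 foot.py 7; python3 look.py 8; python3 foot.py 8
```

```text
16.623343138412906 [ 1.8090968   0.56391249 -1.28468262] [ 0.24303715 -0.34666399  0.11762466] 8.6
v by lean 0.6874998841707272 grasp pt gauge [ 47.10128591 -20.40318988 110.11563616]
7 slide 113.75 stem 125.71 diff 11.95 block [-29.2  13.2  30.3]
16.565084233471552 [ 1.84243475 -0.48343833 -1.63908338] [ 0.24561814 -0.36032235  0.11719936] 8.7
v by lean 0.6874066414152746 grasp pt gauge [ 47.15411112 -20.39390138 110.13251293]
8 slide 113.65 stem 126.2 diff 12.55 block [-29.5  13.5  30.6]
```

View pics/both8.png

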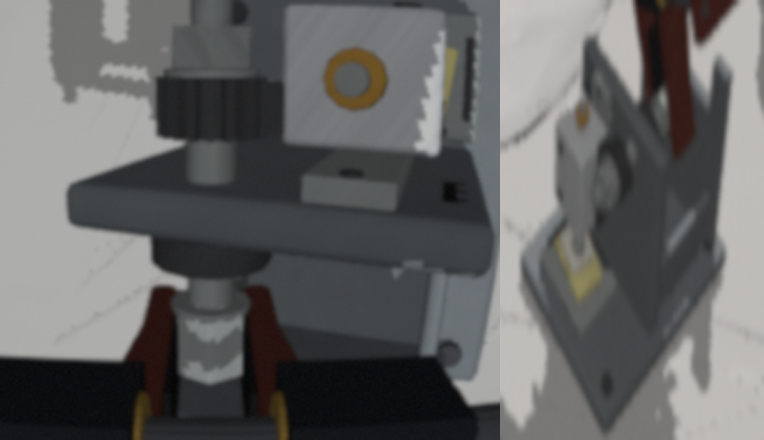

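Run:
```python
from workcell import order
print(order.job_done())
```

```text
the job is handed in; nothing more can be done
None
```

I gripped the bolt head across two flats, turned it counter-clockwise to about 0.69 rad, and handed the job in while still holding it, at 8.7 s. `job_done()` gave no verdict, so the result isn't confirmed.

**First grip:** the fingers stopped at about 18 mm, probably on the flange in front of the head. I reopened them, moved about 4.5 mm back along the bolt and regripped. They then read 16.2–16.7 mm, about right for the 17 mm flats.

**Last checks:**
- **Bolt angle:** 0.687 rad, from the gripper's lean, and steady between the last two readings.
- **Foot:** the slide is 6.8 mm lower than at the start. The collar has risen about 3.1–3.7 mm off the slide in the depth images. The bolt angle suggests about 4 mm, so the two estimates disagree slightly, but both are inside 2–6 mm.
- **Block:** within about 1 mm of its start, allowing for measurement noise.
- **Wrist force:** about 2.5 N at most at the end.
- **Fingers:** clear of the slide and foot in the pictures.
- **Other loose things:** I came nowhere near the waiting block or the dish, but didn't measure them again at the end.

The force between the fingers and the bolt head, and between the foot and the block, can't be read directly. I inferred both from the grip opening and the foot travel.

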